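Load the lantern-socket drying rack and set aside the rejects

ROBOT

A 6-joint arm with a two-finger parallel gripper is mounted at the origin on the work surface. World frame = base frame: x ahead of the robot, y to its left, z up, the work surface at z = 0. Lengths are in m, angles in rad, forces in N, time in s.
With the tool pointing down it reaches from about 0.35 to 0.8 m from the base axis. Payload 7.3 kg.
Tool frame: the origin (TCP) lies midway between the tips of the shut fingers; the grasp point (between the pads) lies 19 mm behind it; z points along the fingers, y is the line along which they close (so a half turn about z gives the same grasp; the last joint's range is limited). The gripper opens to 85 mm and grips with 20 to 120 N. Pads are 22 mm wide; open, the fingers measure 114 mm over their backs; the gripper's body (76 mm by 85 mm) begins 54 mm behind the grasp point. The pads swing forward as they close: fully open they stand 13 mm farther back than shut.
Start: joints at [-1.284, 0.342, 1.524, -0, 1.275, -0.146], TCP at [0.22, -0.477, 0.231] pointing down, gripper open.
Joint ranges: [-2.53, 2.53], [-0.77, 2.02], [0.04, 2.7], [-1, 4.14], [0.28, 2.66], [-3.11, 3.11]. Speed limits (rad/s): [2.57, 2.57, 3.14, 3.14, 3.14, 3.14].

INTERFACE

Orientations are given as a 3x3 rotation matrix whose columns are the frame's x, y, z axes.
In Python, from plant import ctrl gives the robot as it stands.
- The arm moves only by the shell command python3 -m crank 'ROWS' [FORCE]. ROWS is JSON, a list of rows, each a list of 5 numbers: the closure, from -1 (fully open) to 1 (shut), then the shift along the tool's x, y, z normalised to -1 to 1, where 1 is 0.03 m, then the turn about the tool's z normalised to -1 to 1, where 1 is 0.15 rad. In form: [[claw, x, y, z, yaw], ...]. A call has 1 to 20 rows; each row shifts and turns the commanded pose from where the row before left it, along the tool's axes as they then stand; what a row does not reach is not made up. A row lasts 1/10 s, in which the tool goes at most 50 mm and 8.59 degrees, less where a joint would pass 70% of its speed; a pose out of reach is approached as far as the arm can. A call with a number of a shift or a turn outside -1 to 1 is refused whole. A call with a gripper value outside its range is refused whole. The fingers move at their own pace and stop on an object; FORCE is the grip in N (left out, the last holds). Time passes only in rows, so rows that do not move let the fingers close. It gives the time, the measured TCP pose, the force, the opening and the grip force at its end, in the units of the state.
- ctrl.state(): the state, without advancing time (a new reading comes with each control period).
- ctrl.get_image(name): name is "scene" or "top" or "wrist"; returns a dict with "color" (400x640x3 uint8, red, green, blue), "z_map" (400x640 float32, m along the optical axis (not along the pixel's ray), 0 where there is no reading), "fx", "fy", "cx", "cy" (pixels), "world_to_cam" (4x4, takes a point from world to camera coordinates). Camera axes: x right, y up, looking along -z (the intrinsics and any distortion apply to the point x, -y, -z); pixel columns grow to the right and rows downward; lengths in m; the calibration is good to about 2 mm. The wrist camera is an equidistant fisheye: a pixel r from the principal point sees the ray r / f radians off the axis. A picture is of the moment at which its call begins.
- ctrl.sign_off(): hands the job in; it is judged then, once.
The state is a dict: "time_s": time; "joints": joint angles; "joint_vel": joint speeds; "joint_torque": joint torques, N m; "tool_pos": TCP position; "ee_rot": TCP orientation; "ft_force": force on the tool from outside, world axes, zero at the start; "ft_torque": the same for the moment, N m; "grip_width": finger opening in m; "grasp_force": force on a finger pad.
Only numpy, scipy, OpenCV 4.12 (cv2) and the standard library are available. Lean on these libraries where they do the work, as an engineer would, in place of code of your own. Each camera call takes 0.05 s, during which the arm holds its last target. There are 200 camera calls.

TASK

Draw the drying rack's steel keeper fully open, then slide every bulb socket with a round tag, standing upright, in at the mouth under the overhanging lips and round the corner, into the side lane, clear of the entry passage. Stand the sockets with oblong tags upright in the wooden reject tray (before or after), and once every round-tagged one is in the lane, slide the keeper fully shut. Leave the other things on the bench undisturbed.

Things in the scene. Friction and masses are not known exactly. Their poses are not given: they have to be found in the camera images.
- rack: drying rack, fixed: dark board 10 mm thick (x -165 to +45, y -45 to +226 mm in its frame) carrying an L-shaped steel channel. Origin on the board's underside below the channel's corner; x inwards along the entry passage (away from the robot), y along the side lane, z up. A socket is loaded once its axis is past y 40 mm; four fit foot to foot, at y 188, 144, 100 and 56 mm
- rack_apron (a point): point on the board's top in front of the mouth and of the keeper's track, 52 mm outside the mouth on the passage's centre line: a socket can be set down here and slid straight in
- rack_mouth (a point): centre of the mouth, on the channel floor (rack x -85, y 0, z 10 mm). The channel is 52 mm wide between its walls; lips overhang both sides, underside at rack z 26 mm, top at 32 mm, leaving a 24 mm slot along the middle for a socket's stem, so a socket's foot gets in only here
- rack_corner (a point): corner of the channel, on its floor (rack x 0, y 0): the straight entry passage comes from the mouth, the side lane leaves to rack +y; walls close the channel behind the corner (x +26 mm, y -26 mm)
- rack_lane_end (a point): foot of the side lane's end wall, inner face, on the lane's centre line (rack x 0, y +210 mm, z 10 mm); the slot in the lips ends at y +200 mm
- keeper (a joint): slide of the steel keeper across the mouth, m: 0 = fully shut at its stop (bar centred before the mouth), 0.075 = fully open at the other stop; opening moves it along the rack's +y. Friction 1.2 N plus light damping, no spring; stays where left. It starts shut or slightly ajar and blocks the mouth
- keeper_grip (a point): middle of the keeper's upright grip post (14 mm along rack x, 24 mm along rack y, 34 to 84 mm above the bench, a 10 mm decorative brass button on top); this point is 65 mm above the bench. The keeper's bar below it, 16 by 56 mm, top 34 mm above the bench, runs 12 mm outside the mouth (rack x -97 mm)
- tray: wooden reject tray, fixed, 100 (x) by 200 (y) mm outside, walls 5 mm thick and 15 mm high, floor 5 mm thick; origin at the centre of its underside. It holds three sockets side by side along its y, 66 mm apart; their tags stand above its walls
- sock1: brass bulb socket, round tag. Origin: centre of underside, z up its axis. Foot 44 mm dia, 10 mm thick; stem 14 mm dia to z 42 mm; steel tag on the stem (a disc 40 mm dia, z 28 to 31 mm); barrel to grip 26 mm dia, z 42 to 86 mm. 150 g, heavy foot, stands firmly. None if absent. Goes in the rack.
- sock2: brass bulb socket, round tag. Origin: centre of underside, z up its axis. Foot 44 mm dia, 10 mm thick; stem 14 mm dia to z 42 mm; steel tag on the stem (a disc 40 mm dia, z 28 to 31 mm); barrel to grip 26 mm dia, z 42 to 86 mm. 150 g, heavy foot, stands firmly. None if absent. Goes in the rack.
- sock3: brass bulb socket, round tag. Origin: centre of underside, z up its axis. Foot 44 mm dia, 10 mm thick; stem 14 mm dia to z 42 mm; steel tag on the stem (a disc 40 mm dia, z 28 to 31 mm); barrel to grip 26 mm dia, z 42 to 86 mm. 150 g, heavy foot, stands firmly. None if absent. Goes in the rack.
- sock4: brass bulb socket, round tag. Origin: centre of underside, z up its axis. Foot 44 mm dia, 10 mm thick; stem 14 mm dia to z 42 mm; steel tag on the stem (a disc 40 mm dia, z 28 to 31 mm); barrel to grip 26 mm dia, z 42 to 86 mm. 150 g, heavy foot, stands firmly. None if absent. Goes in the rack.
- rej1: brass bulb socket, oblong tag. Origin: centre of underside, z up its axis. Foot 44 mm dia, 10 mm thick; stem 14 mm dia to z 42 mm; steel tag on the stem (plate 64 x 18 mm along its x, y, z 28 to 31 mm); barrel to grip 26 mm dia, z 42 to 86 mm. 150 g, heavy foot, stands firmly. None if absent. Goes in the tray.
- rej2: brass bulb socket, oblong tag. Origin: centre of underside, z up its axis. Foot 44 mm dia, 10 mm thick; stem 14 mm dia to z 42 mm; steel tag on the stem (plate 64 x 18 mm along its x, y, z 28 to 31 mm); barrel to grip 26 mm dia, z 42 to 86 mm. 150 g, heavy foot, stands firmly. None if absent. Goes in the tray.
- rej3: brass bulb socket, oblong tag. Origin: centre of underside, z up its axis. Foot 44 mm dia, 10 mm thick; stem 14 mm dia to z 42 mm; steel tag on the stem (plate 64 x 18 mm along its x, y, z 28 to 31 mm); barrel to grip 26 mm dia, z 42 to 86 mm. 150 g, heavy foot, stands firmly. None if absent. Goes in the tray.
- dome: bystander: pierced brass lantern dome, 110 mm dia, 98 mm high, origin under its centre
- pane: bystander: blue glass side pane lying flat, 90 by 130 by 4 mm, origin under its centre
- rivet_set: bystander: steel riveting set standing up, 28 mm dia foot, 88 mm high, origin under its centre
- wing_nut: bystander: knurled brass wing nut, 48 mm over the wings, 25 mm high, origin under its centre
There are look-alikes about, which are no part of the job. What is shaped like the sock3 but blue is not meant. What is shaped like the rej2 but blue is not meant.

How it is judged:
On the way, in this order (a step that is already met when the one before it is completed fails the run):
1. the keeper is drawn fully open (65 mm or more of 75) (value of joint keeper above 0.065 m), for 0.2 s.
2. every round-tagged socket is in the side lane, with the keeper still clear of the mouth (y of sock1 in the frame of rack between 0.04 and 0.2 m and x of sock1 in the frame of rack between -0.012 and 0.012 m and z of each of sock1, sock2, sock3, sock4 in the frame of rack below 0.018 m and angle between each of sock1, sock2, sock3, sock4's own z axis and vertical below 0.2 rad and y of sock2 in the frame of rack between 0.04 and 0.2 m and x of sock2 in the frame of rack between -0.012 and 0.012 m and y of sock3 in the frame of rack between 0.04 and 0.2 m and x of sock3 in the frame of rack between -0.012 and 0.012 m and y of sock4 in the frame of rack between 0.04 and 0.2 m and x of sock4 in the frame of rack between -0.012 and 0.012 m and value of joint keeper above 0.052 m), for 0.2 s.
At the end, for the whole second after the job is handed in: Every round-tagged socket stands (within 0.2 rad of upright) in the rack's side lane, its axis more than 40 mm past the corner; every oblong-tagged socket stands upright on the tray's floor; all at rest; the keeper is within 4 mm of fully shut (y of sock1 in the frame of rack between 0.04 and 0.2 m and x of sock1 in the frame of rack between -0.012 and 0.012 m and z of each of sock1, sock2, sock3, sock4 in the frame of rack below 0.018 m and angle between each of sock1, sock2, sock3, sock4, rej1, rej2, rej3's own z axis and vertical below 0.2 rad and y of sock2 in the frame of rack between 0.04 and 0.2 m and x of sock2 in the frame of rack between -0.012 and 0.012 m and y of sock3 in the frame of rack between 0.04 and 0.2 m and x of sock3 in the frame of rack between -0.012 and 0.012 m and y of sock4 in the frame of rack between 0.04 and 0.2 m and x of sock4 in the frame of rack between -0.012 and 0.012 m and x of rej1 in the frame of tray between -0.045 and 0.045 m and y of rej1 in the frame of tray between -0.095 and 0.095 m and z of each of rej1, rej2, rej3 in the frame of tray below 0.015 m and x of rej2 in the frame of tray between -0.045 and 0.045 m and y of rej2 in the frame of tray between -0.095 and 0.095 m and x of rej3 in the frame of tray between -0.045 and 0.045 m and y of rej3 in the frame of tray between -0.095 and 0.095 m and linear speed of each of sock1, sock2, sock3, sock4, rej1, rej2, rej3 below 0.03 m/s and value of joint keeper below 0.004 m); the robot touches nothing.
It fails at once if a bystander (dome, pane, riveting set or wing nut) is moved more than 30 mm (distance of any of dome, pane, rivet_set, wing_nut from where it was at the start of the episode above 0.03 m).
Of sock1, sock2, sock3, sock4 only 3 to 4 are there at a start; the rules pass over those that are not, and their reading is None.
Of rej1, rej2, rej3 only 2 to 3 are there at a start; the rules pass over those that are not, and their reading is None.
At some moment in a run one of sock1, sock2, sock3, sock4, rej1, rej2, rej3 may be knocked a few centimetres aside while the robot is not near it.
Once in a run the grip may slacken for a moment while it holds something.
It also fails if it takes over 210 s, if anything falls off the work surface, if the arm or the gripper's body presses on something with over 40 N, if the wrist force passes 120 N, or if a joint passes its speed limit or range.

## Working session

There is one attempt and no reset: what is moved stays moved. The work goes in short steps, Python scripts to look and compute and a shell command to move; the robot and the scene stay as the last step left them, time stands still between calls to the robot, and variables do not carry over. Pictures are saved under pics/ and viewed, at most 14 in all, crops included, and the job is handed in when it is done.

```bash
ls; mkdir -p pics; cat > h.py <<'E'
import numpy as np, cv2
from plant import ctrl
def grab(n):
    im=ctrl.get_image(n); return im
def save(im,name): cv2.imwrite('pics/'+name,im['color'][:,:,::-1])
def cloud(im):
    z=im['z_map']; h,w=z.shape; u,v=np.meshgrid(np.arange(w),np.arange(h))
    x=(u-im['cx'])/im['fx']*z; y=-(v-im['cy'])/im['fy']*z
    P=np.stack([x,y,-z],-1); T=np.linalg.inv(im['world_to_cam'])
    return P@T[:3,:3].T+T[:3,3]
def proj(im,p):
    c=im['world_to_cam'][:3,:3]@np.array(p)+im['world_to_cam'][:3,3]
    return im['cx']+im['fx']*c[0]/-c[2], im['cy']+im['fy']*(-c[1])/-c[2]
E
python3 - <<'E'
from h import *
for n in ['top','scene']:
    im=grab(n); save(im,n+'1.png'); print(im['fx'],im['cx'],im['cy'],np.round(np.linalg.inv(im['world_to_cam']),3).tolist())
    np.savez('/tmp/'+n,**im)
s=ctrl.state(); print(s['tool_pos'],s['ee_rot'],s['ft_force'],s['time_s'],s['grip_width'])
E
```

```text
pics
386.3215656103793 322.1950021384507 200.38668326526047 [[-0.02, 0.997, -0.072, 0.473], [-1.0, -0.02, 0.007, 0.008], [0.006, 0.072, 0.997, 1.119], [0.0, 0.0, 0.0, 1.0]]
488.0307443038242 316.65610708716645 194.13155617161814 [[0.628, -0.477, 0.614, 1.425], [0.778, 0.363, -0.513, -0.753], [0.022, 0.8, 0.599, 0.954], [0.0, 0.0, 0.0, 1.0]]
[ 0.22011512 -0.47624213  0.23068644] [[ 9.07803051e-01  4.19396573e-01 -3.66652805e-04]
 [ 4.19396672e-01 -9.07802097e-01  1.33586945e-03]
 [ 2.27410886e-04 -1.36647933e-03 -9.99999041e-01]] [-0.37961153 -0.35888428  0.14797661] 0.1 0.08527272612904364
```

View pics/top1.png

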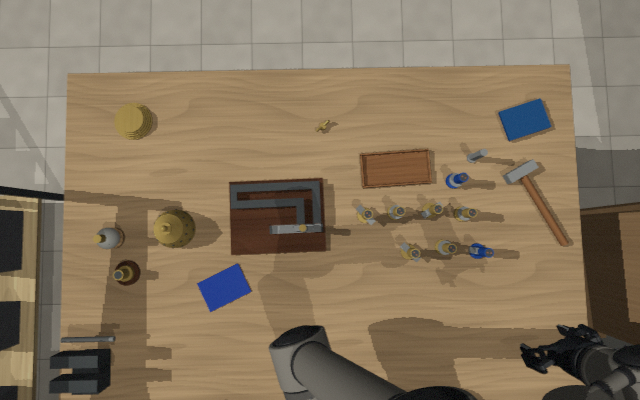

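View pics/scene1.png

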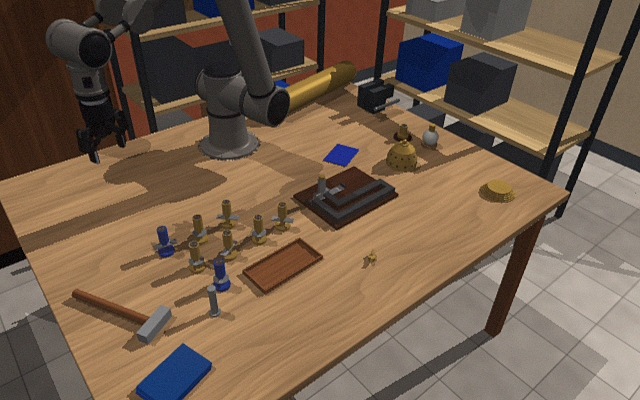

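The top view shows the rack at about (277,215), the tray at (396,168), six brass sockets at (367..466,212) and (412,253),(447,247), and two blue look-alikes at (457,180) and (480,250). Next I zoom in for the tags.

```bash
python3 - <<'E'
from h import *
t=dict(np.load('/tmp/top.npz')); s=dict(np.load('/tmp/scene.npz'))
a=cv2.resize(t['color'][150:280,340:500],(640,520),interpolation=cv2.INTER_CUBIC)
b=cv2.resize(s['color'][185:305,140:300],(640,480),interpolation=cv2.INTER_CUBIC)
cv2.imwrite('pics/a.png',a[:,:,::-1]);cv2.imwrite('pics/b.png',b[:,:,::-1])
for im in (t,s):
    P=cloud(im); c=im['color'].astype(int); hsv=cv2.cvtColor(im['color'],cv2.COLOR_RGB2HSV)
    m=((P[...,2]>.075)&(P[...,2]<.1)&(P[...,0]<.75)&(P[...,0]>.25)&(P[...,1]<.3)&(P[...,1]>-.55)).astype(np.uint8)
    n,l,st,ce=cv2.connectedComponentsWithStats(m)
    for i in range(1,n):
        if st[i,4]<8: continue
        p=P[l==i]; print(st[i,4],ce[i].round(),p.min(0).round(3),p.max(0).round(3),np.median(hsv[l==i],0))
# rack top surfaces
P=cloud(t)
def rect(m,name):
    m=cv2.morphologyEx(m.astype(np.uint8),cv2.MORPH_OPEN,np.ones((3,3)))
    n,l,st,ce=cv2.connectedComponentsWithStats(m); i=1+st[1:,4].argmax()
    r=cv2.minAreaRect(P[l==i][:,:2].astype(np.float32)*1000); print(name,r,cv2.boxPoints(r).round(1).tolist(),np.median(P[l==i][:,2]))
R=(P[...,0]>.3)&(P[...,0]<.6)&(P[...,1]>-.05)&(P[...,1]<.3)
rect(R&(P[...,2]>.006)&(P[...,2]<.2),'board')
rect(R&(P[...,2]>.028)&(P[...,2]<.037),'lips')
rect((P[...,0]>.5)&(P[...,0]<.7)&(P[...,1]>-.35)&(P[...,1]<-.06)&(P[...,2]>.0035)&(P[...,2]<.03),'tray')
E
```

```text
59 [483. 152.] [ 0.661 -0.448  0.075] [ 0.679 -0.43   0.093] [ 40.   8. 131.]
88 [463. 177.] [ 0.591 -0.394  0.075] [ 0.614 -0.367  0.09 ] [110.  85. 101.]
84 [437. 209.] [ 0.508 -0.321  0.075] [ 0.532 -0.296  0.091] [ 21.  87. 108.]
82 [400. 211.] [ 0.504 -0.22   0.075] [ 0.529 -0.194  0.091] [ 21.   82.  108.5]
77 [368. 214.] [ 0.498 -0.132  0.077] [ 0.522 -0.108  0.09 ] [ 21.  83. 111.]
88 [472. 212.] [ 0.495 -0.413  0.075] [ 0.52  -0.388  0.091] [ 21.   99.  111.5]
53 [303. 228.] [0.467 0.043 0.081] [0.483 0.065 0.098] [ 21. 129. 140.]
88 [451. 248.] [ 0.4   -0.353  0.075] [ 0.425 -0.328  0.091] [ 21.  100.   99.5]
83 [415. 253.] [ 0.389 -0.256  0.078] [ 0.413 -0.229  0.09 ] [ 21.  77. 111.]
91 [488. 252.] [ 0.388 -0.451  0.076] [ 0.412 -0.427  0.09 ] [110.  87. 103.]
52 [321. 179.] [0.469 0.04  0.075] [0.489 0.068 0.097] [ 19.5 125.5  73. ]
61 [225. 203.] [ 0.39  -0.256  0.076] [ 0.42  -0.231  0.09 ] [ 19. 134.  85.]
66 [282. 206.] [ 0.496 -0.133  0.076] [ 0.526 -0.107  0.09 ] [ 19.  140.5  84.5]
71 [197. 218.] [ 0.403 -0.355  0.076] [ 0.431 -0.328  0.089] [ 18. 137.  80.]
71 [2
[... 560 characters left out ...]
5545959473) [[403.1000061035156, 264.0], [409.20001220703125, -7.400000095367432], [605.9000244140625, -3.0], [599.7999877929688, 268.3999938964844]] 0.0114237020823853
lips ((557.4761962890625, 151.4478759765625), (224.3871612548828, 92.2841567993164), 75.86823272705078) [[485.29998779296875, 53.900001525878906], [574.7999877929688, 31.399999618530273], [629.5999755859375, 249.0], [540.0999755859375, 271.5]] 0.03234911983019473
tray ((661.28076171875, -155.42715454101562), (84.60423278808594, 73.68473815917969), 78.09038543701172) [[616.5, -189.1999969482422], [688.5999755859375, -204.39999389648438], [706.0999755859375, -121.5999984741211], [634.0, -106.4000015258789]] 0.006069378039791351
```

View pics/a.png

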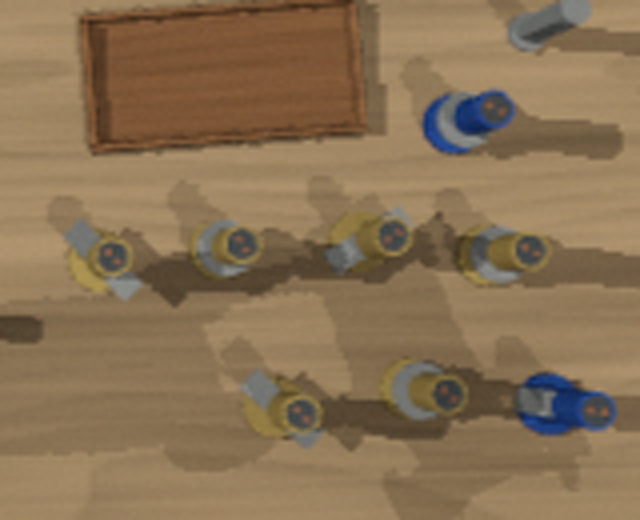

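View pics/b.png

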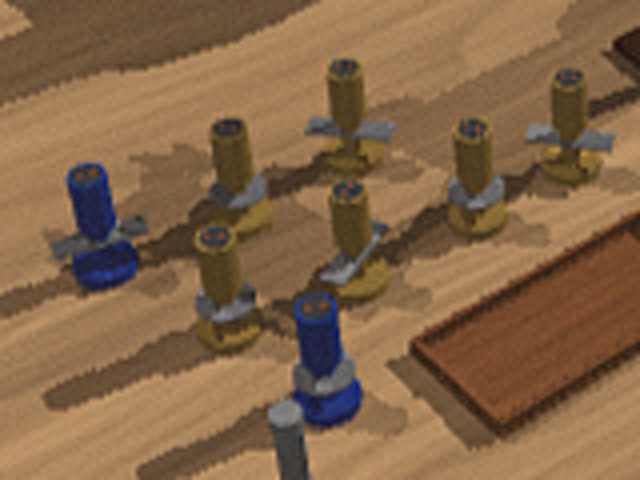

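Round tags are on the sockets at (398,211), (466,212) and (447,247). Oblong tags are on those at (367,214), (431,210) and (412,253). Both blue ones get ignored. Next I get the rack, tray and keeper poses.

```bash
python3 - <<'E'
from h import *
for n in ('top','scene'):
    im=dict(np.load(f'/tmp/{n}.npz')); P=cloud(im); print(n,'ground z',np.median(P[...,2][(abs(P[...,0]-.45)<.2)&(abs(P[...,1]+.1)<.4)]))
    Tc=np.linalg.inv(im['world_to_cam']); C=Tc[:3,3]
    def cast(Q,z): return C+(Q-C)*((z-C[2])/(Q[...,2:]-C[2]))
    def rect(m,name,z):
        m=cv2.morphologyEx(m.astype(np.uint8),cv2.MORPH_OPEN,np.ones((2,2)))
        n,l,st,ce=cv2.connectedComponentsWithStats(m); i=1+st[1:,4].argmax()
        Q=cast(P[l==i],z)
        r=cv2.minAreaRect(Q[:,:2].astype(np.float32)*1000); print(name,st[i],r,cv2.boxPoints(r).round(1).tolist())
    R=(P[...,0]>.36)&(P[...,0]<.68)&(P[...,1]>-.06)&(P[...,1]<.35)
    rect(R&(P[...,2]>.005)&(P[...,2]<.06),'board',.01)
    R2=R&(P[...,0]>.51)
    rect(R2&(P[...,2]>.028)&(P[...,2]<.037),'lips far',.032)
    rect((P[...,0]>.56)&(P[...,0]<.76)&(P[...,1]>-.37)&(P[...,1]<-.02)&(P[...,2]>.0045)&(P[...,2]<.03),'tray',.012)
    k=R&(P[...,2]>.05)&(P[...,2]<.1)
    print('post',P[k].min(0),P[k].max(0))
    k=R&(P[...,2]>.078)&(P[...,2]<.090); print('post top',np.median(P[k],0),k.sum())
    # socket/tops centers
    for (x,y) in [(.511,-.12),(.521,-.309),(.402,-.243),(.518,-.208),(.508,-.401),(.414,-.341)]:
        k=(np.hypot(P[...,0]-x,P[...,1]-y)<.022)&(P[...,2]>.082)&(P[...,2]<.092)
        (cx,cy),r=cv2.minEnclosingCircle(P[k][:,:2].astype(np.float32)); print((x,y),round(cx,4),round(cy,4),round(r,4),P[k].mean(0).round(4))
    # slot: floor-level points within lips
im=dict(np.load('/tmp/top.npz'));P=cloud(im)
a=im['color'][165:270,215:345]; cv2.imwrite('pics/rk.png',cv2.resize(a,(780,630),interpolation=cv2.INTER_CUBIC)[:600,:,::-1])
for y in (.1,.15,.2):
    k=(abs(P[...,1]-y)<.004)&(P[...,0]>.38)&(P[...,0]<.64); o=np.argsort(P[k][:,0]); print(y,[(round(float(p[0])*1000),round(float(p[2])*1000)) for p in P[k][o]][::2])
E
```

```text
top ground z 0.0017601251773564641
board [ 230  179   97   77 6804] ((532.6539916992188, 128.6432342529297), (215.5076141357422, 235.45594787597656), 14.40871810913086) [[399.0, 215.89999389648438], [457.6000061035156, -12.199999809265137], [666.2999877929688, 41.400001525878906], [607.7000122070312, 269.5]]
lips far [ 231  182   91   35 1563] ((579.4098510742188, 125.12042999267578), (266.00836181640625, 87.56731414794922), 77.4097900390625) [[507.70001220703125, 4.900000095367432], [593.0999755859375, -14.199999809265137], [651.0999755859375, 245.39999389648438], [565.7000122070312, 264.5]]
tray [361 150  72  39 704] ((637.9694213867188, -217.09478759765625), (100.98277282714844, 199.2235870361328), 4.7552618980407715) [[579.4000244140625, -122.0], [595.9000244140625, -320.5], [696.5, -312.20001220703125], [680.0, -113.5999984741211]]
post [0.46703483 0.04300218 0.08116855] [0.4830407  0.06450579 0.09802929]
post top [0.47741363 0.04556142 0.08489681] 13
(0.511, -0.12) 0.5095 -0.1202 0.0128 [ 0.5092 -0.1203  0.0867]
(0.521, -0.309) 0.5188 -0.309 0.0133 [ 0.5193 -0.3083  0.0864]
(0.
[... 4999 characters left out ...]
 14), (527, 10), (530, 9), (532, 11), (532, 8), (535, 13), (537, 35), (537, 29), (540, 34), (540, 30), (543, 32), (546, 29), (548, 31), (551, 33), (554, 36), (554, 33), (556, 36), (561, 11), (561, 10), (564, 12), (567, 12), (567, 8), (570, 10), (573, 13), (573, 9), (576, 7), (578, 11), (581, 15), (582, 34), (585, 32), (588, 33), (588, 32), (591, 29), (593, 34), (596, 32), (599, 32), (600, 29), (602, 31), (608, 10), (608, 9), (611, 9), (613, 10), (614, 7), (617, 1), (620, 2), (623, 5), (623, -1), (626, 1), (629, 3), (630, -5), (632, 0), (635, 0), (638, 2), (638, -1)]<stdin>:5: RuntimeWarning: divide by zero encountered in divide
<stdin>:5: RuntimeWarning: invalid value encountered in multiply
```

View pics/rk.png

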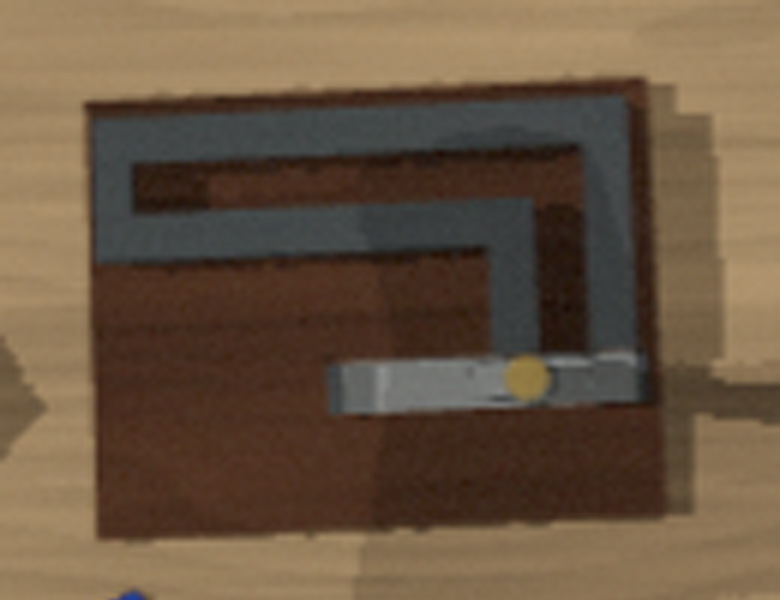

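```bash
python3 - <<'E'
from h import *
im=dict(np.load('/tmp/top.npz'));P=cloud(im);X,Y,Z=P[...,0],P[...,1],P[...,2]
C=np.linalg.inv(im['world_to_cam'])[:3,3]
def cast(u,v,z):
    T=np.linalg.inv(im['world_to_cam']); d=T[:3,:3]@np.array([(u-im['cx'])/im['fx'],-(v-im['cy'])/im['fy'],-1]); return C+d*((z-C[2])/d[2])
hi=(Z>.022)
def edges(line_pixels,z):
    pass
# lane: for image columns, transitions in rows
def runs(b): 
    d=np.diff(b.astype(int)); return np.where(d!=0)[0]+.5
L=[]
for u in range(240,300,2):
    r=[v+178 for v in runs(hi[178:215,u])]
    if len(r)==4: L.append([cast(u,v,.032)[:2] for v in r])
L=np.array(L); print(len(L))
cs=[]
for i in range(4):
    p=np.polyfit(L[:,i,1],L[:,i,0],1); print('lane edge',i,p, np.polyval(p,.15))
M=[]
for v in range(204,222,2):
    r=[u+290 for u in runs(hi[v,290:330])]
    print(v,r)
    if len(r)>=4: M.append([cast(u,v,.032)[:2] for u in r[:4]])
M=np.array(M)
if len(M):
  print('passage y edges',M[:,:,1].mean(0),'at x',M[:,:,0].mean())
print('button',cast(302.8,228.2,.094))
# board edges, color
g=cv2.cvtColor(im['color'],cv2.COLOR_RGB2HSV)[...,2].astype(int)
b=(Z>.006)
for v in (190,195,235,240,245):
    r=np.where(b[v,215:345])[0]+215; print('board y',v,cast(r.min()-.5,v,.01)[:2].round(4),cast(r.max()+.5,v,.01)[:2].round(4))
for u in (240,260,280,300):
    r=np.where(b[165:270,u])[0]+165; print('board x',u,cast(u,r.min()-.5,.01)[:2].round(4),cast(u,r.max()+.5,.01)[:2].round(4))
E
```

```text
26
lane edge 0 [-0.0227739   0.60845252] 0.6050364404122679
lane edge 1 [-0.0225896   0.58570224] 0.5823138014859786
lane edge 2 [-0.03230235  0.56388032] 0.5590349631190985
lane edge 3 [-0.02550381  0.54025696] 0.5364313906885912
204 [np.float64(303.5), np.float64(312.5), np.float64(320.5)]
206 [np.float64(296.5), np.float64(303.5), np.float64(312.5), np.float64(320.5)]
208 [np.float64(296.5), np.float64(304.5), np.float64(312.5), np.float64(320.5)]
210 [np.float64(296.5), np.float64(304.5), np.float64(311.5), np.float64(320.5)]
212 [np.float64(296.5), np.float64(304.5), np.float64(312.5), np.float64(320.5)]
214 [np.float64(296.5), np.float64(304.5), np.float64(312.5), np.float64(320.5)]
216 [np.float64(296.5), np.float64(304.5), np.float64(312.5), np.float64(320.5)]
218 [np.float64(296.5), np.float64(304.5), np.float64(312.5), np.float64(320.5)]
220 [np.float64(296.5), np.float64(304.5), np.float64(312.5), np.float64(320.5)]
passage y edges [0.07360733 0.05146049 0.02895604 0.00609454] at x 0.5168518828591628
button [0.47443698 0.05386218 0.094     ]
board y 190 [0.5886 0.2667] [ 0.5831 -0.0068]
board y 195 [0.5741 0.2668] [ 0.5687 -0.0036]
board y 235 [0.4594 0.2643] [ 0.4538 -0.007 ]
board y 240 [0.4452 0.2643] [ 0.4396 -0.0067]
board y 245 [0.431  0.2644] [ 0.4254 -0.0064]
board x 240 [0.6126 0.2364] [0.3613 0.2377]
board x 260 [0.6144 0.1788] [0.4052 0.1806]
board x 280 [0.6132 0.1211] [0.3617 0.1242]
board x 300 [0.6179 0.0633] [0.4085 0.0667]
```

```bash
cat >> h.py <<'E'
R0=np.array([.5734,.0414]); YW=.0245
def rk(x,y):  # rack mm -> world
    c,s=np.cos(YW),np.sin(YW); return R0+np.array([c*x-s*y,s*x+c*y])/1000
def go(x,y,z,yaw=None):
    """needed tool-unit shifts; yaw = wanted world angle of tool y axis"""
    s=ctrl.state(); R=s['ee_rot']; d=np.array([x,y,z])-s['tool_pos']; t=R.T@d/.03
    a=np.arctan2(R[1,1],R[0,1]); 
    print('t',round(s['time_s'],1),'pos',s['tool_pos'].round(4),'yang',round(a,3),'w',round(s['grip_width'],4),'F',s['ft_force'].round(1),'g',round(s['grasp_force'],1))
    print('tool units total',t.round(2), 'yaw units', None if yaw is None else round(-(yaw-a)/.15,2))
E
python3 -m crank '[[-1,0,0,0,-0.97],[-1,0,0,0,-0.97],[-1,0,0,0,-0.97],[-1,0,0,0,-0.97],[-1,0,0,0,-0.97],[-1,0,0,0,-0.97],[-1,0,0,0,-0.97],[-1,0,0,0,-0.97],[-1,1,0.48,0,0],[-1,1,0.48,0,0],[-1,1,0.48,0,0],[-1,1,0.48,0,0],[-1,1,0.48,0,0],[-1,1,0.48,0,0],[-1,1,0.48,0,0],[-1,1,0.48,0,0],[-1,1,0.48,0,0],[-1,1,0.48,0,0]]' 20
python3 -c "
from h import *
go(*rk(-98,14),.17,YW)"
```

```text
time_s: 1.9
tool_pos: [0.3566, -0.1716, 0.2311]
ee_rot: [[-0.026, 1.0, -0.0], [1.0, 0.026, 0.0], [0.0, -0.0, -1.0]]
ft_force: [0.2, -0.9, -0.1]
grip_width: 0.0854
grasp_force: 0.0
t 1.9 pos [ 0.3566 -0.1716  0.2311] yang 0.026 w 0.0854 F [ 0.2 -0.9 -0.1] g 0.0
tool units total [7.38 4.14 2.04] yaw units 0.01
```

```bash
python3 -m crank '[[-1,0.92,0.52,0.25,0],[-1,0.92,0.52,0.25,0],[-1,0.92,0.52,0.25,0],[-1,0.92,0.52,0.25,0],[-1,0.92,0.52,0.25,0],[-1,0.92,0.52,0.25,0],[-1,0.92,0.52,0.25,0],[-1,0.92,0.52,0.25,0],[-1,0,0,0,0],[-1,0,0,0,0]]'
python3 - <<'E'
from h import *
go(*rk(-98,14),.06,YW)
im=grab('wrist'); save(im,'w1.png'); print(im['fx'],im['cx'],im['cy'],np.linalg.inv(im['world_to_cam']).round(3).tolist())
E
```

```text
time_s: 2.9
tool_pos: [0.475, 0.0514, 0.1707]
ee_rot: [[-0.028, 1.0, -0.002], [1.0, 0.028, -0.0], [-0.0, -0.002, -1.0]]
ft_force: [0.9, -0.8, 0.4]
grip_width: 0.0852
grasp_force: 0.0
t 2.9 pos [0.475  0.0514 0.1707] yang 0.028 w 0.0852 F [ 0.9 -0.8  0.4] g 0.0
tool units total [0.05 0.01 3.69] yaw units 0.02
309.70691628693146 319.81110215540826 196.5961013315116 [[1.0, -0.027, -0.007, 0.474], [0.028, 0.958, 0.285, 0.123], [-0.001, -0.285, 0.958, 0.312], [0.0, 0.0, 0.0, 1.0]]
```

View pics/w1.png

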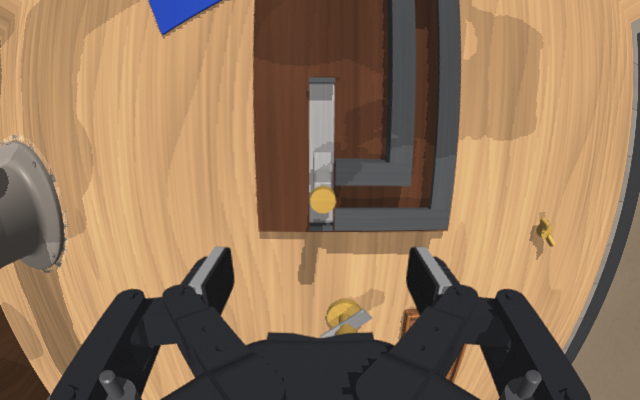

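The wrist view shows the post button at (322,201), the passage slot between rows 185 and 208, and the lane slot between columns 412 and 437. I refine the rack pose from it.

```bash
cat >> h.py <<'E'
def wray(im,u,v,z):
    dx,dy=u-im['cx'],v-im['cy']; r=np.hypot(dx,dy); th=r/im['fx']; k=np.sin(th)/np.maximum(r,1e-9)
    T=np.linalg.inv(im['world_to_cam']); d=np.stack([dx*k,-dy*k,-np.cos(th)],-1)@T[:3,:3].T
    return T[:3,3]+d*((z-T[2,3])/d[...,2])[...,None]
def wcloud(im):
    v,u=np.mgrid[0:400,0:640]; dx,dy=u-im['cx'],v-im['cy']; r=np.hypot(dx,dy); th=r/im['fx']
    k=np.tan(th)/np.maximum(r,1e-9); z=im['z_map']; P=np.stack([dx*k*z,-dy*k*z,-z],-1); T=np.linalg.inv(im['world_to_cam'])
    return P@T[:3,:3].T+T[:3,3]
E
python3 - <<'E'
from h import *
im=grab('wrist'); P=wcloud(im); Z=P[...,2]
print('button',wray(im,np.array(322.),np.array(201.),.093))
hi=(Z>.022)&(Z<.045)
E=[]
for v in range(20,140,4):
    r=np.where(np.diff(hi[v,370:480].astype(int)))[0]+370.5
    if len(r)==4: E.append(wray(im,r,np.full(4,float(v)),.032))
E=np.array(E); print(len(E))
for i in range(4):
    p=np.polyfit(E[:,i,1],E[:,i,0],1); print('lane',p,np.polyval(p,.0414),np.polyval(p,.15))
E=[]
for u in range(345,400,4):
    r=np.where(np.diff(hi[145:240,u].astype(int)))[0]+145.5
    if len(r)==4: E.append(wray(im,np.full(4,float(u)),r,.032))
E=np.array(E); print(len(E))
if len(E):
  for i in range(4):
    p=np.polyfit(E[:,i,0],E[:,i,1],1); print('pass',p,np.polyval(p,.52),np.polyval(p,.5734))
E
```

```text
button [0.47685718 0.05379825 0.093     ]
25
lane [-0.0250764   0.53949304] 0.5384548735951424 0.5357315760678816
lane [-0.01914726  0.56234085] 0.5615481584861766 0.5594687663984294
lane [-0.0198749   0.58420813] 0.5833853123132023 0.5812268981517836
lane [-0.02449422  0.60903727] 0.6080232077805451 0.6053631357962591
9
pass [0.02427975 0.06319111] 0.07581657890990076 0.07711311780355481
pass [0.03098898 0.03597598] 0.05209025483710122 0.05374506646707669
pass [0.03920315 0.00977678] 0.03016241619033058 0.03225586455084511
pass [ 0.04370701 -0.01619198] 0.006535663862125493 0.00886961838060158
```

```bash
sed -i 's/R0=np.array.*/R0=np.array([.573,.0419]); YW=.0245/' h.py
python3 -m crank '[[-1,0.05,0.03,1,0],[-1,0,0,1,0],[-1,0,0,1,0],[-1,0,0,1,0],[-1,0,0,0.08,0],[1,0,0,0,0],[1,0,0,0,0],[1,0,0,0,0],[1,0,0,0,0],[1,0,0,0,0],[1,0,0,0,0]]' 30
python3 -c "
from h import *
go(*rk(-97,77),.048,YW)"
```

```text
time_s: 4.1
tool_pos: [0.4769, 0.0525, 0.0497]
ee_rot: [[-0.026, 1.0, 0.002], [1.0, 0.026, -0.0], [-0.0, 0.002, -1.0]]
ft_force: [1.1, -0.6, 7.0]
grip_width: 0.0137
grasp_force: 31.4
t 4.1 pos [0.4769 0.0525 0.0497] yang 0.026 w 0.0137 F [ 1.1 -0.6  7. ] g 31.4
tool units total [ 2.13 -0.03  0.06] yaw units 0.01
```

Gripped (14 mm). Now I draw it open.

```bash
python3 -m crank '[[1,0.3,0,0,0],[1,0.3,0,0,0],[1,0.3,0,0,0],[1,0.3,0,0,0],[1,0.3,0,0,0],[1,0.3,0,0,0],[1,0.3,0,0,0],[1,0.05,0,0,0],[1,0,0,0,0],[1,0,0,0,0],[1,0,0,0,0]]' 
python3 -c "
from h import *
go(*rk(-97,75),.048,YW)"
```

```text
time_s: 5.2
tool_pos: [0.4754, 0.1133, 0.0496]
ee_rot: [[-0.027, 1.0, 0.001], [1.0, 0.027, -0.005], [-0.005, 0.001, -1.0]]
ft_force: [-0.8, -23.2, 6.3]
grip_width: 0.0136
grasp_force: 32.2
t 5.2 pos [0.4754 0.1133 0.0496] yang 0.027 w 0.0136 F [ -0.8 -23.2   6.3] g 32.2
tool units total [ 0.04 -0.04  0.05] yaw units 0.02
```

```bash
cat >> h.py <<'E'
def tops():
    im=grab('top'); P=cloud(im); hsv=cv2.cvtColor(im['color'],cv2.COLOR_RGB2HSV)
    m=((P[...,2]>.08)&(P[...,2]<.11)&(P[...,0]<.72)&(P[...,0]>.3)&(P[...,1]<.3)&(P[...,1]>-.55)).astype(np.uint8)
    n,l,st,ce=cv2.connectedComponentsWithStats(m)
    for i in range(1,n):
        if st[i,4]<15 : continue
        p=P[l==i]; (cx,cy),r=cv2.minEnclosingCircle(p[:,:2].astype(np.float32)); h=np.median(hsv[l==i][:,0])
        c,s=np.cos(YW),np.sin(YW); d=np.array([cx,cy])-R0
        print('top',round(cx,4),round(cy,4),'r',round(r,4),'z',p[:,2].mean().round(3),'hue',h,'rack',np.round([1000*(c*d[0]+s*d[1]),1000*(c*d[1]-s*d[0])],1))
E
python3 -m crank '[[1,-0.05,0,0,0],[-1,0,0,0,0],[-1,0,0,0,0],[-1,0,0,0,0],[-1,0,0,-0.5,0],[-1,0,0,-1,0],[-1,0,0,-1,0],[-1,-0.5,0,-1,0],[-1,-1,0.1,0,0],[-1,-1,0.1,0,0],[-1,-1,0.1,0,0],[-1,-1,0.1,0,0],[-1,-1,0.1,0,0],[-1,-1,0.1,0,0],[-1,-1,0.1,0,0],[-1,-1,0.1,0,0],[-1,-1,0.1,0,0],[-1,-1,0.1,0,0]]' 
python3 -c "
from h import *
tops(); go(.516,-.2075,.05,YW)"
```

```text
time_s: 7.0
tool_pos: [0.5128, -0.1994, 0.1537]
ee_rot: [[-0.027, 1.0, -0.0], [1.0, 0.027, 0.0], [0.0, -0.0, -1.0]]
ft_force: [0.1, 0.9, 0.1]
grip_width: 0.0855
grasp_force: 0.0
top 0.6699 -0.4389 r 0.0105 z 0.087 hue 40.0 rack [  85.1 -483.1]
top 0.6036 -0.3816 r 0.0133 z 0.086 hue 110.0 rack [  20.3 -424.1]
top 0.5154 -0.2007 r 0.011 z 0.086 hue 22.0 rack [ -63.6 -241.1]
top 0.5093 -0.12 r 0.0131 z 0.086 hue 21.0 rack [ -67.6 -160.3]
top 0.4749 0.1139 r 0.0127 z 0.092 hue 21.5 rack [-96.3  74.3]
top 0.4132 -0.3406 r 0.013 z 0.086 hue 21.0 rack [-169.1 -378.5]
top 0.4026 -0.243 r 0.0133 z 0.086 hue 21.0 rack [-177.4 -280.6]
top 0.4008 -0.4398 r 0.0136 z 0.086 hue 109.0 rack [-184.  -477.4]
t 7.0 pos [ 0.5136 -0.2038  0.1538] yang 0.025 w 0.0856 F [ 0.2 -3.6  0.6] g 0.0
tool units total [-0.12  0.07  3.46] yaw units 0.0
```

```bash
python3 -m crank '[[-1,-0.12,0.05,0.8,0],[-1,0,0,1,0],[-1,0,0,1,0],[-1,0,0,0.66,0],[1,0,0,0,0],[1,0,0,0,0],[1,0,0,0,0],[1,0,0,0,0],[1,0,0,0,0],[1,0,0,0,0],[1,0,0,-0.9,0],[1,0,0,-0.9,0],[1,0,0,0,0]]' 50
python3 -c "
from h import *
go(.455,-.208,.1,YW);go(*rk(-137,0),.100,YW)"
```

```text
time_s: 8.35
tool_pos: [0.5163, -0.2032, 0.1076]
ee_rot: [[-0.026, 1.0, 0.006], [1.0, 0.026, -0.003], [-0.004, 0.006, -1.0]]
ft_force: [0.7, -0.5, -0.7]
grip_width: 0.0244
grasp_force: 49.4
t 8.3 pos [ 0.5163 -0.2032  0.1076] yang 0.026 w 0.0244 F [ 0.7 -0.5 -0.7] g 49.4
tool units total [-0.11 -2.05  0.24] yaw units 0.01
t 8.3 pos [ 0.5163 -0.2032  0.1076] yang 0.026 w 0.0244 F [ 0.7 -0.5 -0.7] g 49.4
tool units total [ 8.13 -2.46  0.21] yaw units 0.01
```

```bash
python3 -m crank '[[1,-0.05,-1,0,0],[1,-0.05,-1,0,0],[1,1,-0.06,0,0],[1,1,-0.06,0,0],[1,1,-0.06,0,0],[1,1,-0.06,0,0],[1,1,-0.06,0,0],[1,1,-0.06,0,0],[1,1,-0.06,0,0],[1,1,-0.06,0,0],[1,0.23,0,0,0],[1,0,0,0,0],[1,0,0,0,0]]'
python3 - <<'E'
from h import *
im=grab('wrist'); save(im,'w2.png'); P=wcloud(im)
s=ctrl.state(); p=s['tool_pos']
k=(np.hypot(P[...,0]-p[0],P[...,1]-p[1])<.04)&(P[...,2]<p[2]-.0)&(P[...,2]>.03)
for a,b in [(.04,.05),(.05,.06),(.06,.07),(.07,.08),(.08,.09),(.09,.1)]:
    q=k&(P[...,2]>a)&(P[...,2]<b)
    if q.sum()>5: print(a,q.sum(),P[q].min(0).round(4),P[q].max(0).round(4))
go(*rk(-137,0),.062,YW)
E
```

```text
time_s: 9.65
tool_pos: [0.4337, 0.0392, 0.1038]
ee_rot: [[-0.026, 1.0, -0.0], [1.0, 0.026, -0.0], [-0.0, -0.0, -1.0]]
ft_force: [0.5, -0.0, -1.5]
grip_width: 0.0246
grasp_force: 49.9
0.05 246 [0.4136 0.0353 0.0512] [0.4555 0.0555 0.06  ]
0.06 760 [0.4137 0.0326 0.06  ] [0.4558 0.0557 0.0629]
0.07 45 [0.4156 0.0395 0.078 ] [0.4527 0.0538 0.08  ]
0.08 1266 [0.4158 0.029  0.08  ] [0.4532 0.054  0.0842]
0.09 234 [0.4215 0.0363 0.0918] [0.4469 0.0471 0.1   ]
t 9.7 pos [0.4338 0.0389 0.1039] yang 0.025 w 0.0246 F [-0.7 -0.3 -2. ] g 49.9
tool units total [-0.01  0.08  1.4 ] yaw units 0.01
```

View pics/w2.png

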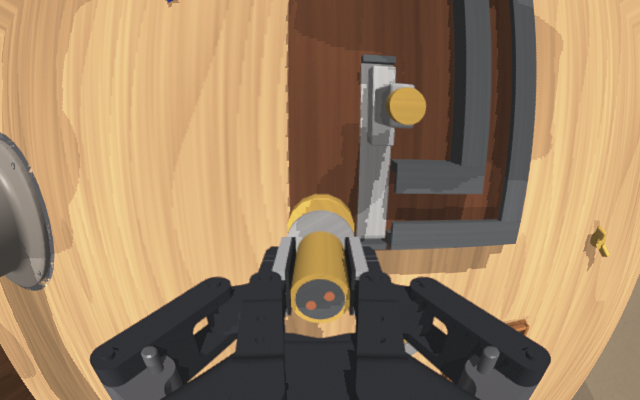

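```bash
python3 - <<'E'
from h import *
im=grab('wrist'); P=wcloud(im)
for y in (-20,-10,0,10,20,30,40,60,75,110,130):
    out=[]
    for x in (-125,-115,-106,-97,-90,-80):
        w=rk(x,y); k=np.hypot(P[...,0]-w[0],P[...,1]-w[1])<.004
        out.append(np.round(np.median(P[k][:,2])*1000,1) if k.any() else None)
    print(y,out)
E
```

```text
-20 [None, np.float64(8.4), np.float64(9.2), np.float64(9.3), np.float64(9.4), np.float64(29.8)]
-10 [np.float64(139.6), np.float64(8.7), np.float64(158.1), np.float64(168.3), np.float64(159.8), np.float64(9.1)]
0 [np.float64(123.7), np.float64(8.8), np.float64(157.8), np.float64(179.2), np.float64(192.5), np.float64(201.7)]
10 [np.float64(131.5), np.float64(191.0), np.float64(162.8), np.float64(169.8), np.float64(183.3), np.float64(194.6)]
20 [np.float64(198.6), np.float64(9.5), np.float64(9.1), np.float64(9.1), np.float64(9.3), np.float64(30.2)]
30 [np.float64(8.5), np.float64(8.6), np.float64(9.2), np.float64(9.3), np.float64(9.3), np.float64(29.8)]
40 [np.float64(8.6), np.float64(8.7), np.float64(9.1), np.float64(9.2), np.float64(9.1), np.float64(8.6)]
60 [np.float64(8.8), np.float64(8.6), np.float64(9.7), np.float64(33.4), np.float64(33.3), np.float64(9.1)]
75 [np.float64(8.8), np.float64(8.7), np.float64(49.4), np.float64(93.1), np.float64(93.1), None]
110 [np.float64(8.8), np.float64(8.6), np.float64(20.2), np.float64(20.3), np.float64(20.4), np.float64(8.5)]
130 [np.float64(8.5), np.float64(8.9), np.float64(8.5), np.float64(8.7), np.float64(8.6), np.float64(8.7)]
```

```bash
python3 -m crank '[[1,0.15,0,0.7,0],[1,0,0,0.65,0],[1,0,0,0,0],[1,0,0.5,0,0],[1,0,0.5,0,0],[1,0,0.5,0,0],[1,0,0.5,0,0],[1,0,0,0,0],[1,0,0,0,0]]'
python3 -c "
from h import *
go(*rk(-1,5),.063,YW)"
```

```text
time_s: 10.65
tool_pos: [0.4931, 0.0453, 0.0638]
ee_rot: [[-0.025, 1.0, -0.001], [1.0, 0.025, -0.0], [-0.0, -0.001, -1.0]]
ft_force: [-0.7, 0.3, -1.6]
grip_width: 0.0248
grasp_force: 51.5
t 10.7 pos [0.4931 0.0453 0.0638] yang 0.025 w 0.0248 F [-0.7  0.3 -1.6] g 51.5
tool units total [-0.01  2.63  0.03] yaw units 0.01
```

Inside the mouth with no contact. Now to the corner.

```bash
python3 -m crank '[[1,0,0.53,0,0],[1,0,0.53,0,0],[1,0,0.53,0,0],[1,0,0.53,0,0],[1,0,0.51,0,0],[1,0,0,0,0],[1,0,0,0,0],[1,0.5,0,0,0],[1,0.5,0,0,0],[1,0,0,0,0],[1,0,0,0,0]]'
python3 -c "
from h import *
go(*rk(-1,187),.063,YW)"
```

```text
time_s: 11.75
tool_pos: [0.5712, 0.0788, 0.0637]
ee_rot: [[-0.028, 1.0, -0.0], [1.0, 0.028, -0.0], [-0.0, -0.0, -1.0]]
ft_force: [-0.1, 0.0, -0.9]
grip_width: 0.0249
grasp_force: 51.6
t 11.8 pos [0.5712 0.0788 0.0637] yang 0.028 w 0.0249 F [-0.1  0.  -0.9] g 51.6
tool units total [5.   0.01 0.02] yaw units 0.02
```

```bash
python3 -m crank '[[1,0.62,0,0,0],[1,0.62,0,0,0],[1,0.62,0,0,0],[1,0.62,0,0,0],[1,0.62,0,0,0],[1,0.62,0,0,0],[1,0.62,0,0,0],[1,0.62,0,0,0],[1,0,0,0.05,0],[1,0,0,0,0],[1,0,0,0,0]]'
python3 -c "
from h import *
go(*rk(-1,187),.063,YW)"
```

```text
time_s: 12.85
tool_pos: [0.5677, 0.2257, 0.0619]
ee_rot: [[-0.026, 1.0, -0.0], [1.0, 0.026, -0.001], [-0.001, -0.0, -1.0]]
ft_force: [-0.5, -0.8, -0.8]
grip_width: 0.0246
grasp_force: 51.6
t 12.8 pos [0.5677 0.2257 0.0619] yang 0.026 w 0.0246 F [-0.5 -0.8 -0.8] g 51.6
tool units total [ 0.1  -0.01 -0.04] yaw units 0.01
```

```bash
python3 -m crank '[[-1,0,0,0,0],[-1,0,0,0,0],[-1,0,0,0,0],[-1,0,0,-0.5,0],[-1,0,0,-1,0],[-1,0,0,-1,0],[-1,-0.5,0,-1,0],[-1,-1,-0.26,0,0],[-1,-1,-0.26,0,0],[-1,-1,-0.26,0,0],[-1,-1,-0.26,0,0],[-1,-1,-0.26,0,0],[-1,-1,-0.26,0,0],[-1,-1,-0.26,0,0],[-1,-1,-0.26,0,0],[-1,-1,-0.26,0,0],[-1,-1,-0.26,0,0],[-1,-1,-0.26,0,0],[-1,-1,-0.26,0,0],[-1,-1,-0.26,0,0]]'
python3 -c "
from h import *
tops();go(.4135,-.3412,.12,YW)"
```

```text
time_s: 14.85
tool_pos: [0.4765, -0.1823, 0.1674]
ee_rot: [[-0.026, 1.0, 0.001], [1.0, 0.026, -0.0], [-0.0, 0.001, -1.0]]
ft_force: [-0.2, 0.0, 0.3]
grip_width: 0.0855
grasp_force: 0.0
top 0.6705 -0.4395 r 0.0107 z 0.087 hue 43.5 rack [  85.7 -483.6]
top 0.6038 -0.3819 r 0.0139 z 0.086 hue 110.0 rack [  20.4 -424.5]
top 0.5673 0.22 r 0.0135 z 0.096 hue 21.0 rack [ -1.4 178.2]
top 0.5093 -0.1199 r 0.013 z 0.086 hue 21.0 rack [ -67.6 -160.2]
top 0.5086 -0.4009 r 0.0139 z 0.086 hue 20.5 rack [ -75.3 -441.1]
top 0.4749 0.1138 r 0.013 z 0.092 hue 21.0 rack [-96.3  74.3]
top 0.4019 -0.2439 r 0.0127 z 0.086 hue 21.5 rack [-178.1 -281.5]
top 0.3998 -0.4397 r 0.0137 z 0.086 hue 109.0 rack [-184.9 -477.2]
t 14.9 pos [ 0.4759 -0.1863  0.1674] yang 0.024 w 0.0855 F [-0.1 -3.6 -0.2] g 0.0
tool units total [-5.11 -2.2   1.59] yaw units -0.0
```

```bash
python3 -m crank '[[-1,-1,-0.44,0,0],[-1,-1,-0.44,0,0],[-1,-1,-0.44,0,0],[-1,-1,-0.44,0,0],[-1,-0.98,-0.44,0,0],[-1,0,0,0,0],[-1,0,0,0,0],[-1,0,0,0,0]]'
python3 - <<'E'
from h import *
im=grab('wrist');P=wcloud(im)
k=(P[...,2]>.081)&(P[...,2]<.092)&(np.hypot(P[...,0]-.4135,P[...,1]+.3412)<.03)
print(k.sum(),cv2.minEnclosingCircle(P[k][:,:2].astype(np.float32)))
go(.4135,-.3412,.05,YW)
E
```

```text
time_s: 15.7
tool_pos: [0.415, -0.3312, 0.1671]
ee_rot: [[-0.026, 1.0, 0.0], [1.0, 0.026, 0.0], [0.0, 0.0, -1.0]]
ft_force: [-0.4, -0.1, -0.0]
grip_width: 0.0856
grasp_force: 0.0
869 ((0.413595587015152, -0.3413699269294739), 0.013495318591594696)
t 15.8 pos [ 0.4152 -0.331   0.1672] yang 0.027 w 0.0854 F [ 0.5  0.3 -0.1] g 0.0
tool units total [-0.34 -0.07  3.91] yaw units 0.02
```

```bash
python3 -m crank '[[-1,-0.34,-0.05,0.9,0],[-1,0,0,1,0],[-1,0,0,1,0],[-1,0,0,1,0],[-1,0,0,0,0],[1,0,0,0,0],[1,0,0,0,0],[1,0,0,0,0],[1,0,0,0,0],[1,0,0,0,0],[1,0,0,0,0],[1,0,0,-0.9,0],[1,0,0.4,-0.9,0],[1,0,1,0,0],[1,0.7,0.1,0,0],[1,1,-0.03,0,0],[1,1,-0.03,0,0],[1,1,-0.03,0,0],[1,1,-0.03,0,0],[1,0,0,0,0]]'
python3 -c "
from h import *
go(*rk(-137,0),.104,YW)"
```

```text
time_s: 17.75
tool_pos: [0.4504, -0.1968, 0.104]
ee_rot: [[-0.029, 1.0, -0.002], [1.0, 0.029, 0.002], [0.002, -0.002, -1.0]]
ft_force: [0.6, 0.2, -1.6]
grip_width: 0.0247
grasp_force: 49.6
t 17.8 pos [ 0.4504 -0.1968  0.104 ] yang 0.029 w 0.0247 F [ 0.6  0.2 -1.6] g 49.6
tool units total [ 7.86 -0.25  0.02] yaw units 0.03
```

```bash
cat >> h.py <<'E'
def held():
    im=grab('wrist');P=wcloud(im);s=ctrl.state();p=s['tool_pos']
    k=np.hypot(P[...,0]-p[0],P[...,1]-p[1])<.045
    q=k&(P[...,2]<p[2]-.036)&(P[...,2]>p[2]-.054)&(P[...,2]>.02); a,b=P[q].min(0),P[q].max(0)
    print('foot x',((a+b)/2)[0].round(4),'y',(b[1]-.022).round(4),'bottom',(b[2]-.0105).round(4),'rel',((a+b)/2-p)[0].round(4),(b[1]-.022-p[1]).round(4),(b[2]-.0105-p[2]).round(4),q.sum())
    return (a[0]+b[0])/2-p[0], b[1]-.022-p[1], b[2]-.0105-p[2]
E
python3 -m crank '[[1,1,-0.03,0,0],[1,1,-0.03,0,0],[1,1,-0.03,0,0],[1,1,-0.03,0,0],[1,1,-0.03,0,0],[1,1,-0.03,0,0],[1,1,-0.03,0,0],[1,0.86,-0.03,0,0],[1,0,0,0,0],[1,0,0,0,0],[1,0,0,0,0]]'
python3 - <<'E'
from h import *
dx,dy,dz=held(); w=rk(-137,0); go(w[0]-dx,w[1]-dy,.012-dz,YW)
w=rk(0,0); go(w[0]-dx,w[1]-dy,.012-dz,YW)
E
```

```text
time_s: 18.85
tool_pos: [0.4384, 0.0345, 0.1041]
ee_rot: [[-0.025, 1.0, 0.0], [1.0, 0.025, -0.0], [-0.0, 0.0, -1.0]]
ft_force: [-0.4, -1.2, -1.3]
grip_width: 0.0249
grasp_force: 49.7
foot x 0.4383 y 0.0359 bottom 0.0527 rel -0.0001 0.0015 -0.0514 967
t 18.9 pos [0.4383 0.0344 0.1041] yang 0.025 w 0.0245 F [ 0.2 -0.9 -1.3] g 49.7
tool units total [ 0.09 -0.07  1.36] yaw units 0.0
t 18.9 pos [0.4383 0.0344 0.1041] yang 0.025 w 0.0245 F [ 0.2 -0.9 -1.3] g 49.7
tool units total [0.09 4.49 1.36] yaw units 0.0
```

```bash
python3 -m crank '[[1,0.09,0,0.7,0],[1,0,0,0.66,0],[1,0,0,0,0],[1,0,0.56,0,0],[1,0,0.56,0,0],[1,0,0.56,0,0],[1,0,0.56,0,0],[1,0,0.56,0,0],[1,0,0.56,0,0],[1,0,0.56,0,0],[1,0,0.57,0,0],[1,0,0,0,0],[1,0,0,0,0],[1,0.4,0,0,0],[1,0.4,0,0,0],[1,0,0,0,0],[1,0,0,0,0]]'
python3 -c "
from h import *
go(*rk(0,134.5),.062,YW)"
```

```text
time_s: 20.6
tool_pos: [0.5716, 0.0663, 0.0634]
ee_rot: [[-0.028, 1.0, -0.0], [1.0, 0.028, -0.0], [-0.0, -0.0, -1.0]]
ft_force: [0.2, -0.7, -1.7]
grip_width: 0.0247
grasp_force: 50.7
t 20.6 pos [0.5716 0.0663 0.0634] yang 0.028 w 0.0247 F [ 0.2 -0.7 -1.7] g 50.7
tool units total [3.67 0.04 0.05] yaw units 0.02
```

```bash
python3 -m crank '[[1,0.5,0,0,0],[1,0.5,0,0,0],[1,0.5,0,0,0],[1,0.5,0,0,0],[1,0.5,0,0,0],[1,0.5,0,0,0],[1,0.5,0,0,0],[1,0,0,0.04,0],[1,0,0,0,0],[-1,0,0,0,0],[-1,0,0,0,0],[-1,0,0,0,0],[-1,0,0,-0.5,0],[-1,0,0,-1,0],[-1,0,0,-1,0],[-1,0,0,-1,0],[-1,-1,0,0,0],[-1,-1,0,0,0],[-1,-1,0,0,0],[-1,-1,0,0,0]]'
python3 -m crank '[[-1,-1,-0.15,0,0],[-1,-1,-0.15,0,0],[-1,-1,-0.15,0,0],[-1,-1,-0.15,0,0],[-1,-1,-0.15,0,0],[-1,-1,-0.15,0,0],[-1,-1,-0.15,0,0],[-1,-1,-0.15,0,0],[-1,-1,-0.15,0,0],[-1,-1,-0.15,0,0],[-1,-1,-0.15,0,0],[-1,-1,-0.15,0,0],[-1,-1,-0.15,0,0],[-1,0,0,0,0],[-1,0,0,0,0],[-1,0,0,0,0]]'
python3 -c "
from h import *
tops();go(.508,-.4005,.05,YW)"
```

```text
time_s: 22.6
tool_pos: [0.5723, 0.0491, 0.1674]
ee_rot: [[-0.026, 1.0, 0.001], [1.0, 0.026, -0.0], [-0.0, 0.001, -1.0]]
ft_force: [0.4, 0.3, -0.3]
grip_width: 0.0857
grasp_force: 0.0
time_s: 24.2
tool_pos: [0.524, -0.3401, 0.1671]
ee_rot: [[-0.026, 1.0, -0.0], [1.0, 0.026, 0.0], [0.0, -0.0, -1.0]]
ft_force: [-0.3, 1.1, -0.4]
grip_width: 0.085
grasp_force: 0.0
top 0.6703 -0.4391 r 0.011 z 0.087 hue 45.0 rack [  85.5 -483.2]
top 0.6037 -0.3755 r 0.0111 z 0.086 hue 110.0 rack [  20.5 -418. ]
top 0.5676 0.2196 r 0.0132 z 0.096 hue 21.0 rack [ -1.1 177.8]
top 0.5675 0.1718 r 0.0129 z 0.096 hue 21.5 rack [ -2.3 130. ]
top 0.5194 -0.3089 r 0.0134 z 0.086 hue 21.0 rack [ -62.2 -349.4]
top 0.5094 -0.1203 r 0.0129 z 0.087 hue 21.0 rack [ -67.6 -160.6]
top 0.4749 0.114 r 0.0127 z 0.092 hue 21.0 rack [-96.3  74.5]
top 0.402 -0.2432 r 0.0134 z 0.086 hue 21.0 rack [-177.9 -280.8]
t 24.2 pos [ 0.5241 -0.3399  0.1672] yang 0.027 w 0.0852 F [ 0.2 -0.   0.4] g 0.0
tool units total [-2.01 -0.59  3.91] yaw units 0.02
```

```bash
python3 -m crank '[[-1,-1,-0.3,0,0],[-1,-1,-0.3,0,0],[-1,0,0,0,0],[-1,0,0,0,0],[-1,0,0,0,0]]'
python3 - <<'E'
from h import *
im=grab('wrist');P=wcloud(im)
k=(P[...,2]>.081)&(P[...,2]<.092)&(np.hypot(P[...,0]-.508,P[...,1]+.4005)<.03)
print(k.sum(),cv2.minEnclosingCircle(P[k][:,:2].astype(np.float32)))
go(.508,-.4005,.05,YW)
E
```

```text
time_s: 24.75
tool_pos: [0.508, -0.3999, 0.1672]
ee_rot: [[-0.027, 1.0, -0.0], [1.0, 0.027, 0.001], [0.001, 0.0, -1.0]]
ft_force: [-0.8, 0.5, -0.1]
grip_width: 0.0855
grasp_force: 0.0
903 ((0.5082691311836243, -0.40095093846321106), 0.013497462496161461)
t 24.8 pos [ 0.5081 -0.3999  0.1673] yang 0.028 w 0.0855 F [1.3 0.7 0.7] g 0.0
tool units total [-0.02 -0.    3.91] yaw units 0.02
```

```bash
python3 -m crank '[[-1,-0.03,0,0.9,0],[-1,0,0,1,0],[-1,0,0,1,0],[-1,0,0,1,0],[-1,0,0,0,0],[1,0,0,0,0],[1,0,0,0,0],[1,0,0,0,0],[1,0,0,0,0],[1,0,0,0,0],[1,0,0,0,0],[1,0,0,-0.9,0],[1,0,0,-0.9,0],[1,0,-0.7,0,0],[1,0,-1,0,0],[1,1,0,0,0],[1,1,0,0,0],[1,1,0,0,0],[1,1,0,0,0],[1,1,0,0,0]]'
python3 -m crank '[[1,1,0,0,0],[1,1,0,0,0],[1,1,0,0,0],[1,1,0,0,0],[1,1,0,0,0],[1,1,0,0,0],[1,1,0,0,0],[1,1,0,0,0],[1,1,0,0,0],[1,0.5,-0.2,0,0],[1,0,0,0,0],[1,0,0,0,0]]'
python3 - <<'E'
from h import *
dx,dy,dz=held(); w=rk(-137,0); go(w[0]-dx,w[1]-dy,.012-dz,YW)
w=rk(0,0); go(w[0]-dx,w[1]-dy,.012-dz,YW)
E
```

```text
time_s: 26.8
tool_pos: [0.4525, -0.2525, 0.1043]
ee_rot: [[-0.026, 1.0, 0.0], [1.0, 0.026, -0.0], [-0.0, 0.0, -1.0]]
ft_force: [0.2, -0.2, -0.6]
grip_width: 0.0249
grasp_force: 49.4
time_s: 28.0
tool_pos: [0.4395, 0.0311, 0.1043]
ee_rot: [[-0.027, 1.0, 0.001], [1.0, 0.027, -0.0], [-0.0, 0.001, -1.0]]
ft_force: [0.1, 0.9, -0.7]
grip_width: 0.0249
grasp_force: 49.4
foot x 0.4397 y 0.0326 bottom 0.0529 rel 0.0 0.0019 -0.0514 935
t 28.1 pos [0.4397 0.0307 0.1043] yang 0.026 w 0.0249 F [-0.1  0.9 -1.7] g 49.4
tool units total [ 0.2  -0.12  1.36] yaw units 0.01
t 28.1 pos [0.4397 0.0307 0.1043] yang 0.026 w 0.0249 F [-0.1  0.9 -1.7] g 49.4
tool units total [0.2  4.45 1.37] yaw units 0.01
```

```bash
python3 -m crank '[[1,0.2,0,0.7,0],[1,0,0,0.66,0],[1,0,0,0,0],[1,0,0.56,0,0],[1,0,0.56,0,0],[1,0,0.56,0,0],[1,0,0.56,0,0],[1,0,0.56,0,0],[1,0,0.56,0,0],[1,0,0.55,0,0],[1,0,0.54,0,0],[1,0,0,0,0],[1,0,0,0,0],[1,0.4,0,0,0],[1,0.4,0,0,0],[1,0,0,0,0],[1,0,0,0,0]]'
python3 -c "
from h import *
go(*rk(0,80),.062,YW)"
```

```text
time_s: 29.75
tool_pos: [0.5716, 0.0654, 0.0634]
ee_rot: [[-0.028, 1.0, -0.0], [1.0, 0.028, -0.0], [-0.0, -0.0, -1.0]]
ft_force: [0.1, 0.1, -1.0]
grip_width: 0.025
grasp_force: 51.7
t 29.8 pos [0.5716 0.0654 0.0634] yang 0.028 w 0.025 F [ 0.1  0.1 -1. ] g 51.7
tool units total [1.88 0.03 0.05] yaw units 0.02
```

```bash
python3 -m crank '[[1,0.47,0,0,0],[1,0.47,0,0,0],[1,0.47,0,0,0],[1,0.47,0,0,0],[1,0,0,0.04,0],[1,0,0,0,0],[-1,0,0,0,0],[-1,0,0,0,0],[-1,0,0,0,0],[-1,0,0,-0.5,0],[-1,0,0,-1,0],[-1,0,0,-1,0],[-1,0,0,-1,0],[-1,-0.25,-1,0,0],[-1,0,-1,0,0],[-1,0,-1,0,0],[-1,0,-0.2,0,0],[-1,0,0,0,0],[-1,0,0,0,0],[-1,0,0,0,0]]'
python3 - <<'E'
from h import *
tops();go(*rk(-97,74.5),.05,YW)
im=grab('wrist');P=wcloud(im);k=(P[...,2]>.092)&(P[...,2]<.1)&(P[...,0]>.54)
n,l,st,ce=cv2.connectedComponentsWithStats(k.astype(np.uint8))
for i in range(1,n):
    if st[i,4]>60: 
        c,r=cv2.minEnclosingCircle(P[l==i][:,:2].astype(np.float32)); d=np.array(c)-R0; print(c,r,'rack',d[0]+YW*d[1],d[1]-YW*d[0])
E
```

```text
time_s: 31.75
tool_pos: [0.4759, 0.1109, 0.1671]
ee_rot: [[-0.026, 1.0, 0.001], [1.0, 0.026, -0.0], [-0.0, 0.001, -1.0]]
ft_force: [1.0, 0.9, 0.0]
grip_width: 0.0853
grasp_force: 0.0
top 0.6704 -0.4387 r 0.0108 z 0.087 hue 40.0 rack [  85.6 -482.8]
top 0.6035 -0.3812 r 0.0136 z 0.086 hue 110.0 rack [  20.2 -423.7]
top 0.5705 0.1228 r 0.0133 z 0.096 hue 22.0 rack [-0.5 80.9]
top 0.5678 0.2197 r 0.0135 z 0.096 hue 21.0 rack [ -0.9 177.9]
top 0.5674 0.1719 r 0.0132 z 0.096 hue 22.0 rack [ -2.4 130.1]
top 0.5199 -0.3084 r 0.0138 z 0.086 hue 21.0 rack [ -61.7 -348.9]
top 0.5095 -0.1203 r 0.0129 z 0.087 hue 21.0 rack [ -67.5 -160.6]
top 0.4021 -0.2432 r 0.0131 z 0.086 hue 21.0 rack [-177.8 -280.8]
top 0.4 -0.4401 r 0.0139 z 0.086 hue 110.0 rack [-184.8 -477.7]
t 31.8 pos [0.4757 0.1109 0.167 ] yang 0.026 w 0.0853 F [0.1 0.3 0.6] g 0.0
tool units total [ 0.1  -0.05  3.9 ] yaw units 0.01
(0.5688518285751343, 0.2197078913450241) 0.013829519040882587 rack 0.00020812191308741419 0.17790952154493334
(0.5688235759735107, 0.1716107577085495) 0.013846484944224358 rack -0.0009985104626297485 0.1298130800971985
(0.5709510445594788, 0.12295814603567123) 0.01359598059207201 rack -6.303086264724872e-05 0.08110834544396402
```

All three are in the lane. Now I shut the keeper.

```bash
python3 -m crank '[[-1,0.1,0,0.9,0],[-1,0,0,1,0],[-1,0,0,1,0],[-1,0,0,1,0],[-1,0,0,0,0],[1,0,0,0,0],[1,0,0,0,0],[1,0,0,0,0],[1,0,0,0,0],[1,0,0,0,0],[1,0,0,0,0],[1,-0.3,0,0,0],[1,-0.3,0,0,0],[1,-0.3,0,0,0],[1,-0.3,0,0,0],[1,-0.3,0,0,0],[1,-0.3,0,0,0],[1,-0.3,0,0,0],[1,-0.3,0,0,0],[1,0,0,0,0]]' 30
python3 -c "
from h import *
go(*rk(-97,0),.048,YW)"
```

```text
time_s: 33.85
tool_pos: [0.4771, 0.0411, 0.0509]
ee_rot: [[-0.025, 1.0, 0.002], [1.0, 0.025, -0.0], [-0.001, 0.002, -1.0]]
ft_force: [0.3, -0.5, 7.9]
grip_width: 0.0136
grasp_force: 32.2
t 33.9 pos [0.4771 0.0411 0.0509] yang 0.025 w 0.0136 F [ 0.3 -0.5  7.9] g 32.2
tool units total [-0.05 -0.04  0.1 ] yaw units 0.0
```

```bash
python3 -m crank '[[1,-0.1,0,0,0],[1,-0.08,0,0,0],[1,0,0,0,0],[1,0,0,0,0],[1,0,0,0,0]]'
python3 -c "
from h import *
go(*rk(-97,0),.048,YW)"
```

```text
time_s: 34.35
tool_pos: [0.4771, 0.0389, 0.0509]
ee_rot: [[-0.025, 1.0, 0.002], [1.0, 0.025, 0.003], [0.003, 0.002, -1.0]]
ft_force: [-0.4, 15.0, 7.6]
grip_width: 0.0134
grasp_force: 32.3
t 34.4 pos [0.4771 0.0389 0.0509] yang 0.025 w 0.0134 F [-0.4 15.   7.6] g 32.3
tool units total [ 0.02 -0.04  0.1 ] yaw units 0.0
```

```bash
python3 -m crank '[[1,0.06,0,0,0],[-1,0,0,0,0],[-1,0,0,0,0],[-1,0,0,0,0],[-1,0,0,-0.5,0],[-1,0,0,-1,0],[-1,0,0,-1,0],[-1,0,0,-1,0],[-1,0,0,-0.4,0],[-1,-0.9,0.18,0,0],[-1,-0.9,0.18,0,0],[-1,-0.9,0.18,0,0],[-1,-0.9,0.18,0,0],[-1,-0.9,0.18,0,0],[-1,-0.9,0.18,0,0],[-1,0,0,0,0],[-1,0,0,0,0],[-1,0,0,0,0]]'
python3 - <<'E'
from h import *
tops();go(.5095,-.1205,.05,YW)
im=grab('wrist');P=wcloud(im);save(im,'w3.png')
k=(P[...,2]>.081)&(P[...,2]<.092)&(np.hypot(P[...,0]-.5095,P[...,1]+.1205)<.03)
print(k.sum(),cv2.minEnclosingCircle(P[k][:,:2].astype(np.float32)))
k=(P[...,2]>.0035)&(P[...,2]<.02)&(P[...,0]>.56)&(P[...,0]<.72)&(P[...,1]>-.34)&(P[...,1]<-.08)
print('tray',k.sum(),P[k].min(0),P[k].max(0))
r=cv2.minAreaRect(P[k][:,:2].astype(np.float32)*1000); print(r)
E
```

```text
time_s: 36.15
tool_pos: [0.5128, -0.1219, 0.1669]
ee_rot: [[-0.026, 1.0, -0.001], [1.0, 0.026, 0.001], [0.001, -0.001, -1.0]]
ft_force: [-0.2, -0.6, 0.1]
grip_width: 0.0851
grasp_force: 0.0
top 0.67 -0.4388 r 0.0106 z 0.087 hue 38.0 rack [  85.2 -482.9]
top 0.6035 -0.3813 r 0.0136 z 0.086 hue 110.0 rack [  20.1 -423.8]
top 0.5699 0.1231 r 0.0131 z 0.096 hue 21.0 rack [-1.1 81.2]
top 0.5672 0.2196 r 0.0131 z 0.096 hue 21.0 rack [ -1.5 177.8]
top 0.5677 0.1716 r 0.0132 z 0.096 hue 21.0 rack [ -2.2 129.8]
top 0.476 0.0391 r 0.0129 z 0.092 hue 22.0 rack [-97.   -0.4]
top 0.4038 -0.2357 r 0.0098 z 0.085 hue 21.0 rack [-175.9 -273.4]
top 0.3999 -0.4393 r 0.0135 z 0.086 hue 109.0 rack [-184.9 -476.8]
t 36.2 pos [ 0.5129 -0.1218  0.167 ] yang 0.027 w 0.0856 F [ 0.5 -0.1 -0.1] g 0.0
tool units total [ 0.04 -0.11  3.9 ] yaw units 0.02
898 ((0.5098920464515686, -0.12075390666723251), 0.013503379188477993)
tray 6225 [ 0.58818433 -0.31754648  0.00350034] [ 0.6961552  -0.11203892  0.01600442]
((643.8257446289062, -214.96365356445312), (101.59137725830078, 202.2842254638672), 3.0936715602874756)
```

```bash
python3 -m crank '[[-1,0.04,-0.1,0.9,0],[-1,0,0,1,0],[-1,0,0,1,0],[-1,0,0,1,0],[-1,0,0,0,0],[1,0,0,0,0],[1,0,0,0,0],[1,0,0,0,0],[1,0,0,0,0],[1,0,0,0,0],[1,0,0,0,0],[1,0,0,-0.9,0],[1,0,0,-0.9,0],[1,-0.27,1,0,0],[1,-0.27,1,0,0],[1,-0.27,1,0,0],[1,-0.27,1,0,0],[1,0,0.25,0,0],[1,0,0,0,0],[1,0,0,0,0]]' 50
python3 -c "
from h import *
go(.6375,-.150,.058,YW)"
```

```text
time_s: 38.25
tool_pos: [0.6374, -0.1502, 0.1036]
ee_rot: [[-0.026, 1.0, -0.002], [1.0, 0.026, 0.0], [0.001, -0.002, -1.0]]
ft_force: [-0.4, 0.1, -1.3]
grip_width: 0.0249
grasp_force: 49.7
t 38.2 pos [ 0.6374 -0.1502  0.1036] yang 0.026 w 0.0249 F [-0.4  0.1 -1.3] g 49.7
tool units total [0.01 0.01 1.52] yaw units 0.01
```

```bash
python3 -m crank '[[1,0,0,0.8,0],[1,0,0,0.72,0],[1,0,0,0,0],[1,0,0,0,0],[-1,0,0,0,0],[-1,0,0,0,0],[-1,0,0,0,0],[-1,0,0,-0.6,0],[-1,0,0,-1,0],[-1,0,0,-1,0],[-1,0,0,-1,0],[-1,-0.9,-0.62,0,0],[-1,-0.9,-0.62,0,0],[-1,-0.9,-0.62,0,0],[-1,-0.9,-0.62,0,0],[-1,-0.9,-0.62,0,0],[-1,-0.9,-0.62,0,0],[-1,0,0,0,0],[-1,0,0,0,0],[-1,0,0,0,0]]'
python3 - <<'E'
from h import *
tops();go(.5195,-.3087,.05,YW)
im=grab('wrist');P=wcloud(im)
k=(P[...,2]>.081)&(P[...,2]<.092)&(np.hypot(P[...,0]-.5195,P[...,1]+.3087)<.03)
print(k.sum(),cv2.minEnclosingCircle(P[k][:,:2].astype(np.float32)))
E
```

```text
time_s: 40.25
tool_pos: [0.5317, -0.3147, 0.1667]
ee_rot: [[-0.027, 1.0, 0.001], [1.0, 0.027, 0.0], [0.0, 0.001, -1.0]]
ft_force: [0.8, 0.4, -0.3]
grip_width: 0.0853
grasp_force: 0.0
top 0.6702 -0.4394 r 0.0109 z 0.087 hue 40.0 rack [  85.4 -483.5]
top 0.6382 -0.1494 r 0.0132 z 0.091 hue 21.0 rack [  60.5 -192.8]
top 0.5698 0.123 r 0.0131 z 0.096 hue 22.0 rack [-1.3 81.2]
top 0.5671 0.2198 r 0.0132 z 0.096 hue 22.0 rack [ -1.5 178. ]
top 0.5677 0.1717 r 0.0135 z 0.096 hue 22.0 rack [ -2.1 129.9]
top 0.5193 -0.3085 r 0.0135 z 0.086 hue 21.0 rack [ -62.3 -348.9]
top 0.476 0.039 r 0.0127 z 0.092 hue 21.0 rack [-97.   -0.5]
top 0.402 -0.2427 r 0.0132 z 0.086 hue 22.0 rack [-177.9 -280.3]
t 40.3 pos [ 0.5318 -0.3145  0.1667] yang 0.027 w 0.0855 F [-0.1 -0.3 -1.3] g 0.0
tool units total [ 0.2  -0.4   3.89] yaw units 0.02
920 ((0.5200073719024658, -0.30951136350631714), 0.013580712489783764)
```

```bash
python3 -m crank '[[-1,0.18,-0.4,0.9,0],[-1,0,0,1,0],[-1,0,0,1,0],[-1,0,0,1,0],[-1,0,0,0,0],[1,0,0,0,0],[1,0,0,0,0],[1,0,0,0,0],[1,0,0,0,0],[1,0,0,0,0],[1,0,0,0,0],[1,0,0,-0.9,0],[1,0,0,-0.9,0],[1,0.2,1,0,0],[1,0.2,1,0,0],[1,0.2,1,0,0],[1,0.19,1,0,0],[1,0,0.22,0,0],[1,0,0,0,0],[1,0,0,0,0]]'
python3 -c "
from h import *
go(.6455,-.282,.058,YW)"
```

```text
time_s: 42.35
tool_pos: [0.6439, -0.2836, 0.103]
ee_rot: [[-0.026, 1.0, -0.002], [1.0, 0.026, 0.0], [0.0, -0.002, -1.0]]
ft_force: [-0.7, -0.1, -0.9]
grip_width: 0.0247
grasp_force: 49.7
t 42.4 pos [ 0.6439 -0.2836  0.103 ] yang 0.026 w 0.0247 F [-0.7 -0.1 -0.9] g 49.7
tool units total [0.05 0.06 1.5 ] yaw units 0.01
```

```bash
python3 -m crank '[[1,0.05,0,0.8,0],[1,0,0,0.7,0],[1,0,0,0,0],[1,0,0,0,0],[-1,0,0,0,0],[-1,0,0,0,0],[-1,0,0,0,0],[-1,0,0,-0.6,0],[-1,0,0,-1,0],[-1,0,0,-1,0],[-1,0,0,-1,0],[-1,0.19,-1,0,0],[-1,0.19,-1,0,0],[-1,0.19,-1,0,0],[-1,0.19,-1,0,0],[-1,0.19,-1,0,0],[-1,0.19,-1,0,0],[-1,0.19,-1,0,0],[-1,0.19,-1,0,0],[-1,0,0,0,0]]'
python3 -m crank '[[-1,0,0,0,0],[-1,0,0,0,0]]'
python3 - <<'E'
from h import *
tops();go(.402,-.243,.05,YW)
im=grab('wrist');P=wcloud(im)
k=(P[...,2]>.081)&(P[...,2]<.092)&(np.hypot(P[...,0]-.402,P[...,1]+.243)<.03)
print(k.sum(),cv2.minEnclosingCircle(P[k][:,:2].astype(np.float32)))
E
```

```text
time_s: 44.35
tool_pos: [0.401, -0.2416, 0.167]
ee_rot: [[-0.025, 1.0, -0.001], [1.0, 0.025, 0.001], [0.001, -0.001, -1.0]]
ft_force: [-0.7, 0.1, 0.3]
grip_width: 0.0853
grasp_force: 0.0
time_s: 44.55
tool_pos: [0.4049, -0.2431, 0.167]
ee_rot: [[-0.026, 1.0, 0.002], [1.0, 0.026, -0.001], [-0.001, 0.001, -1.0]]
ft_force: [-0.2, -0.6, -0.0]
grip_width: 0.0852
grasp_force: 0.0
top 0.6707 -0.4405 r 0.0111 z 0.087 hue 40.0 rack [  85.9 -484.6]
top 0.6446 -0.2803 r 0.0133 z 0.09 hue 21.0 rack [  63.7 -323.9]
top 0.6384 -0.149 r 0.0132 z 0.091 hue 21.0 rack [  60.7 -192.4]
top 0.6039 -0.3816 r 0.014 z 0.086 hue 110.0 rack [  20.5 -424.1]
top 0.5699 0.1233 r 0.0133 z 0.096 hue 22.0 rack [-1.1 81.4]
top 0.5669 0.2198 r 0.0133 z 0.096 hue 22.0 rack [ -1.7 178. ]
top 0.5675 0.1721 r 0.0132 z 0.096 hue 22.0 rack [ -2.3 130.3]
top 0.476 0.0391 r 0.0128 z 0.092 hue 21.0 rack [-97.   -0.4]
top 0.4019 -0.243 r 0.0132 z 0.086 hue 21.0 rack [-178.  -280.6]
t 44.6 pos [ 0.4048 -0.243   0.1668] yang 0.026 w 0.0853 F [ 0.3 -0.1 -0.9] g 0.0
tool units total [ 0.   -0.1   3.89] yaw units 0.01
906 ((0.40248528122901917, -0.24306821823120117), 0.013537363149225712)
```

```bash
python3 -m crank '[[-1,0,-0.08,0.9,0],[-1,0,0,1,0],[-1,0,0,1,0],[-1,0,0,1,0],[-1,0,0,0,0],[1,0,0,0,0],[1,0,0,0,0],[1,0,0,0,0],[1,0,0,0,0],[1,0,0,0,0],[1,0,0,0,0],[1,0,0,-0.9,0],[1,0,0,-0.9,0],[1,0.1,1,0,0],[1,0.1,1,0,0],[1,0.1,1,0,0],[1,0.1,1,0,0]]'
python3 -m crank '[[1,0.1,1,0,0],[1,0.1,1,0,0],[1,0.1,1,0,0],[1,0.04,0.98,0,0],[1,0,0,0,0],[1,0,0,0,0],[1,0,0,0,0]]'
python3 -c "
from h import *
held();go(.6415,-.2147,.058,YW)"
```

```text
time_s: 46.35
tool_pos: [0.5219, -0.2272, 0.1036]
ee_rot: [[-0.026, 1.0, -0.0], [1.0, 0.026, -0.0], [-0.0, -0.0, -1.0]]
ft_force: [0.6, -0.8, -1.4]
grip_width: 0.0248
grasp_force: 49.7
time_s: 47.05
tool_pos: [0.639, -0.2142, 0.1032]
ee_rot: [[-0.026, 1.0, -0.002], [1.0, 0.026, 0.0], [0.0, -0.002, -1.0]]
ft_force: [-0.2, 0.0, -1.4]
grip_width: 0.0249
grasp_force: 50.1
foot x 0.6392 y -0.2141 bottom 0.0566 rel 0.0002 0.0003 -0.0468 1516
t 47.1 pos [ 0.639  -0.2143  0.1034] yang 0.025 w 0.0248 F [ 0.7 -0.9 -1.9] g 50.1
tool units total [-0.01  0.08  1.51] yaw units 0.01
```

```bash
python3 -m crank '[[1,0,0.08,0.8,0],[1,0,0,0.7,0],[1,0,0,0,0],[1,0,0,0,0],[-1,0,0,0,0],[-1,0,0,0,0],[-1,0,0,0,0],[-1,0,0,-0.6,0],[-1,0,0,-1,0],[-1,0,0,-1,0],[-1,0,0,-1,0],[-1,0,-1,-0.5,0],[-1,0,-1,0,0],[-1,0,-1,0,0],[-1,0,-1,0,0],[-1,0,-1,0,0],[-1,0,-0.5,0,0],[-1,0,0,0,0],[-1,0,0,0,0],[-1,0,0,0,0]]'
python3 - <<'E'
from h import *
tops(); im=grab('scene'); save(im,'s2.png'); a=im['color'][130:310,120:440]; cv2.imwrite('pics/s2c.png',cv2.resize(a,(800,450),interpolation=cv2.INTER_CUBIC)[:,:,::-1])
E
```

```text
time_s: 49.1
tool_pos: [0.4786, -0.2186, 0.1818]
ee_rot: [[-0.026, 1.0, 0.001], [1.0, 0.026, -0.001], [-0.001, 0.001, -1.0]]
ft_force: [-0.2, 0.5, 0.2]
grip_width: 0.0855
grasp_force: 0.0
top 0.6695 -0.4397 r 0.0112 z 0.087 hue 40.0 rack [  84.6 -483.8]
top 0.6422 -0.2147 r 0.0137 z 0.091 hue 21.0 rack [  62.9 -258.2]
top 0.6449 -0.2798 r 0.0135 z 0.091 hue 21.0 rack [  64.  -323.4]
top 0.6381 -0.1491 r 0.0131 z 0.091 hue 21.0 rack [  60.4 -192.6]
top 0.6039 -0.3819 r 0.0138 z 0.086 hue 110.0 rack [  20.5 -424.4]
top 0.57 0.1233 r 0.0131 z 0.096 hue 21.0 rack [-1.  81.4]
top 0.5669 0.2196 r 0.0134 z 0.096 hue 21.5 rack [ -1.7 177.8]
top 0.5673 0.1718 r 0.0132 z 0.095 hue 21.0 rack [ -2.5 130. ]
top 0.4747 0.0392 r 0.0125 z 0.092 hue 21.0 rack [-98.4  -0.3]
```

View pics/s2c.png

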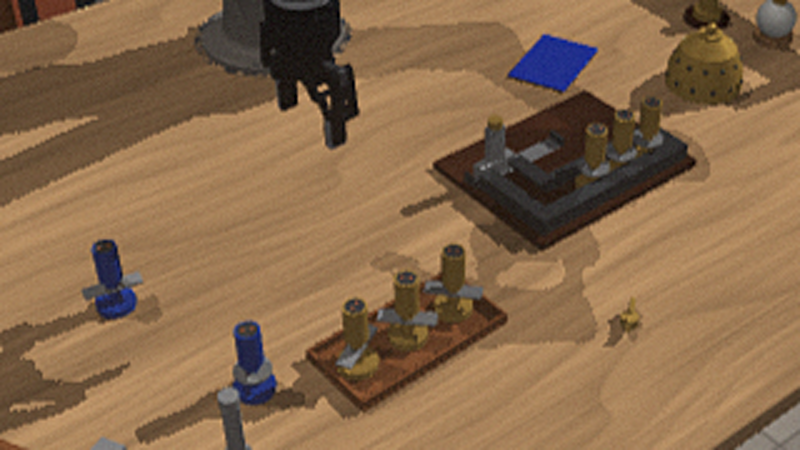

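The picture shows three oblong-tagged sockets upright in the tray at (355,335), (405,310) and (453,280). Three round-tagged sockets stand in the lane at (597,150) to (650,120), and the keeper is shut at (495,150).

```bash
python3 -c "
from plant import ctrl
print(ctrl.sign_off())"
```

```text
the job is handed in; nothing more can be done
None
```

I handed the job in at about 49 s: the three round-tagged sockets stand in the side lane, the three oblong-tagged ones stand upright in the tray, and the keeper is shut; a last camera check confirmed this, but sign-off returned no verdict.

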